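# Restage gear-case parts in reverse order

## Task

The four gear-case parts stand in the row of white bins in the order in which they came off, from left to right. Move each into its own bay of the blue assembly rack in the reverse order, ready for putting back together: the part from the leftmost bin goes into the rightmost bay, and so on, until the part from the rightmost bin is in the leftmost bay (left and right as the robot sees them). Set each down upright in the middle of its bay, on its rubber pad, without dropping it, and do not knock over or push away the small sealant bottle beside the rack.

Things in the scene. Friction and masses are not known exactly. Their poses are not given: they have to be found in the camera images.
- filter: spin-on oil filter, a plain dark canister with a white band near its foot, round, 52 mm across and 78 mm tall, the top edge chamfered above 70 mm; the widest of the four at grasp height; about 0.3 kg. Stands in a bin. Origin: centre of its underside, z up; its turn about z is random and does not matter. A grasp 48 mm above the origin, on the round part, clears the bin walls.
- carrier: bright steel bearing carrier: round foot flange 58 mm across and 10 mm thick, round hub 38 mm across above it, 64 mm tall in all, dark bore in its top; about 0.35 kg. Stands in a bin. Origin: centre of its underside, z up; its turn about z is random and does not matter. A grasp 48 mm above the origin, on the round part, clears the bin walls.
- pinion: bright steel pinion: toothed bevel gear at the foot, 55 mm across over the teeth, narrowing to 34 mm at 22 mm height, then a plain round shaft 20 mm across up to 82 mm; about 0.3 kg. Stands in a bin. Origin: centre of its underside, z up; its turn about z is random and does not matter. A grasp 48 mm above the origin, on the round part, clears the bin walls.
- housing: cast aluminium pump housing: square foot block 44 x 44 mm, 24 mm tall (26 mm over four dark bolt heads), then a plain round spigot 30 mm across up to 66 mm; about 0.2 kg. Stands in a bin. Origin: centre of its underside, z up; its turn about z is random and does not matter. A grasp 48 mm above the origin, on the round part, clears the bin walls.
- bin_filter: white open bin where the filter starts, fixed; four alike in a row at 88 mm pitch, which part is in which is random. 84 mm square, walls 3 mm thick and 18 mm high above the origin. Origin: centre of its underside, 3 mm above the table; inner floor 3 mm above the origin. x away from the robot, y along the row to the robot's left, yaw within 6 degrees.
- bin_carrier: white open bin where the carrier starts, fixed; four alike in a row at 88 mm pitch, which part is in which is random. 84 mm square, walls 3 mm thick and 18 mm high above the origin. Origin: centre of its underside, 3 mm above the table; inner floor 3 mm above the origin. x away from the robot, y along the row to the robot's left, yaw within 6 degrees.
- bin_pinion: white open bin where the pinion starts, fixed; four alike in a row at 88 mm pitch, which part is in which is random. 84 mm square, walls 3 mm thick and 18 mm high above the origin. Origin: centre of its underside, 3 mm above the table; inner floor 3 mm above the origin. x away from the robot, y along the row to the robot's left, yaw within 6 degrees.
- bin_housing: white open bin where the housing starts, fixed; four alike in a row at 88 mm pitch, which part is in which is random. 84 mm square, walls 3 mm thick and 18 mm high above the origin. Origin: centre of its underside, 3 mm above the table; inner floor 3 mm above the origin. x away from the robot, y along the row to the robot's left, yaw within 6 degrees.
- rack: blue steel tray, fixed, 92 (x) by 356 mm (y), four bays in a row, each 84 mm square inside, round dark pad at its centre; walls 4 mm thick, 18 mm high. Origin: centre of its underside, on the table; bay floor 6 mm above. x away from the robot, y to its left, yaw within 6 degrees; bay centres at x = 0, y = -132, -44, 44, 132 mm. Nearer or farther than the row of bins, the rows about 190 mm apart.
- sealant: small white sealant bottle with a black cap, a bystander, loose, 26 mm across, 70 mm tall, standing on the table just beyond the right end of the rack, about 225 mm from the rack's centre. Origin: centre of its underside. To be left standing.
Mind the look-alikes: they are no part of the job. What is shaped like the pinion but yellow is not meant.

How it is judged:
At the end, for the whole second after the job is handed in: Each part stands upright (within 0.1 rad), still and released on the floor of the bay that mirrors its starting bin (leftmost bin to rightmost bay, second to third, third to second, rightmost to leftmost), its axis within 12 mm of the bay centre along and across the rack (((y of each of bin_carrier, bin_pinion, bin_housing in the frame of bin_filter below 0 m and y of filter in the frame of rack between -0.144 and -0.12 m) or (y of bin_carrier in the frame of bin_filter above 0 m and y of each of bin_pinion, bin_housing in the frame of bin_filter below 0 m and y of filter in the frame of rack between -0.056 and -0.032 m) or (y of each of bin_carrier, bin_housing in the frame of bin_filter below 0 m and y of bin_pinion in the frame of bin_filter above 0 m and y of filter in the frame of rack between -0.056 and -0.032 m) or (y of each of bin_carrier, bin_pinion in the frame of bin_filter below 0 m and y of bin_housing in the frame of bin_filter above 0 m and y of filter in the frame of rack between -0.056 and -0.032 m) or (y of each of bin_carrier, bin_pinion in the frame of bin_filter above 0 m and y of bin_housing in the frame of bin_filter below 0 m and y of filter in the frame of rack between 0.032 and 0.056 m) or (y of each of bin_carrier, bin_housing in the frame of bin_filter above 0 m and y of bin_pinion in the frame of bin_filter below 0 m and y of filter in the frame of rack between 0.032 and 0.056 m) or (y of bin_carrier in the frame of bin_filter below 0 m and y of each of bin_pinion, bin_housing in the frame of bin_filter above 0 m and y of filter in the frame of rack between 0.032 and 0.056 m) or (y of each of bin_carrier, bin_pinion, bin_housing in the frame of bin_filter above 0 m and y of filter in the frame of rack between 0.12 and 0.144 m)) and x of filter in the frame of rack between -0.012 and 0.012 m and z of filter in the frame of rack between 0.003 and 0.009 m and angle between each of filter, carrier, pinion, housing's own z axis and vertical below 0.1 rad and linear speed of each of filter, carrier, pinion, housing below 0.02 m/s and angular speed of each of filter, carrier, pinion, housing below 0.2 rad/s and contact force between the fingers and filter below 0.05 N and ((y of each of bin_filter, bin_pinion, bin_housing in the frame of bin_carrier below 0 m and y of carrier in the frame of rack between -0.144 and -0.12 m) or (y of bin_filter in the frame of bin_carrier above 0 m and y of each of bin_pinion, bin_housing in the frame of bin_carrier below 0 m and y of carrier in the frame of rack between -0.056 and -0.032 m) or (y of each of bin_filter, bin_housing in the frame of bin_carrier below 0 m and y of bin_pinion in the frame of bin_carrier above 0 m and y of carrier in the frame of rack between -0.056 and -0.032 m) or (y of each of bin_filter, bin_pinion in the frame of bin_carrier below 0 m and y of bin_housing in the frame of bin_carrier above 0 m and y of carrier in the frame of rack between -0.056 and -0.032 m) or (y of each of bin_filter, bin_pinion in the frame of bin_carrier above 0 m and y of bin_housing in the frame of bin_carrier below 0 m and y of carrier in the frame of rack between 0.032 and 0.056 m) or (y of each of bin_filter, bin_housing in the frame of bin_carrier above 0 m and y of bin_pinion in the frame of bin_carrier below 0 m and y of carrier in the frame of rack between 0.032 and 0.056 m) or (y of bin_filter in the frame of bin_carrier below 0 m and y of each of bin_pinion, bin_housing in the frame of bin_carrier above 0 m and y of carrier in the frame of rack between 0.032 and 0.056 m) or (y of each of bin_filter, bin_pinion, bin_housing in the frame of bin_carrier above 0 m and y of carrier in the frame of rack between 0.12 and 0.144 m)) and x of carrier in the frame of rack between -0.012 and 0.012 m and z of carrier in the frame of rack between 0.003 and 0.009 m and contact force between the fingers and carrier below 0.05 N and ((y of each of bin_filter, bin_carrier, bin_housing in the frame of bin_pinion below 0 m and y of pinion in the frame of rack between -0.144 and -0.12 m) or (y of bin_filter in the frame of bin_pinion above 0 m and y of each of bin_carrier, bin_housing in the frame of bin_pinion below 0 m and y of pinion in the frame of rack between -0.056 and -0.032 m) or (y of each of bin_filter, bin_housing in the frame of bin_pinion below 0 m and y of bin_carrier in the frame of bin_pinion above 0 m and y of pinion in the frame of rack between -0.056 and -0.032 m) or (y of each of bin_filter, bin_carrier in the frame of bin_pinion below 0 m and y of bin_housing in the frame of bin_pinion above 0 m and y of pinion in the frame of rack between -0.056 and -0.032 m) or (y of each of bin_filter, bin_carrier in the frame of bin_pinion above 0 m and y of bin_housing in the frame of bin_pinion below 0 m and y of pinion in the frame of rack between 0.032 and 0.056 m) or (y of each of bin_filter, bin_housing in the frame of bin_pinion above 0 m and y of bin_carrier in the frame of bin_pinion below 0 m and y of pinion in the frame of rack between 0.032 and 0.056 m) or (y of bin_filter in the frame of bin_pinion below 0 m and y of each of bin_carrier, bin_housing in the frame of bin_pinion above 0 m and y of pinion in the frame of rack between 0.032 and 0.056 m) or (y of each of bin_filter, bin_carrier, bin_housing in the frame of bin_pinion above 0 m and y of pinion in the frame of rack between 0.12 and 0.144 m)) and x of pinion in the frame of rack between -0.012 and 0.012 m and z of pinion in the frame of rack between 0.003 and 0.009 m and contact force between the fingers and pinion below 0.05 N and ((y of each of bin_filter, bin_carrier, bin_pinion in the frame of bin_housing below 0 m and y of housing in the frame of rack between -0.144 and -0.12 m) or (y of bin_filter in the frame of bin_housing above 0 m and y of each of bin_carrier, bin_pinion in the frame of bin_housing below 0 m and y of housing in the frame of rack between -0.056 and -0.032 m) or (y of each of bin_filter, bin_pinion in the frame of bin_housing below 0 m and y of bin_carrier in the frame of bin_housing above 0 m and y of housing in the frame of rack between -0.056 and -0.032 m) or (y of each of bin_filter, bin_carrier in the frame of bin_housing below 0 m and y of bin_pinion in the frame of bin_housing above 0 m and y of housing in the frame of rack between -0.056 and -0.032 m) or (y of each of bin_filter, bin_carrier in the frame of bin_housing above 0 m and y of bin_pinion in the frame of bin_housing below 0 m and y of housing in the frame of rack between 0.032 and 0.056 m) or (y of each of bin_filter, bin_pinion in the frame of bin_housing above 0 m and y of bin_carrier in the frame of bin_housing below 0 m and y of housing in the frame of rack between 0.032 and 0.056 m) or (y of bin_filter in the frame of bin_housing below 0 m and y of each of bin_carrier, bin_pinion in the frame of bin_housing above 0 m and y of housing in the frame of rack between 0.032 and 0.056 m) or (y of each of bin_filter, bin_carrier, bin_pinion in the frame of bin_housing above 0 m and y of housing in the frame of rack between 0.12 and 0.144 m)) and x of housing in the frame of rack between -0.012 and 0.012 m and z of housing in the frame of rack between 0.003 and 0.009 m and contact force between the fingers and housing below 0.05 N); the robot touches nothing.
It fails at once if the filter is dropped through the air (contact force between the fingers and filter below 0.05 N and height (world z) of filter above 0.05 m and linear speed of filter above 0.4 m/s).
It fails at once if the carrier is dropped through the air (contact force between the fingers and carrier below 0.05 N and height (world z) of carrier above 0.05 m and linear speed of carrier above 0.4 m/s).
It fails at once if the pinion is dropped through the air (contact force between the fingers and pinion below 0.05 N and height (world z) of pinion above 0.05 m and linear speed of pinion above 0.4 m/s).
It fails at once if the housing is dropped through the air (contact force between the fingers and housing below 0.05 N and height (world z) of housing above 0.05 m and linear speed of housing above 0.4 m/s).
It fails at once if the sealant bottle is knocked over or pushed more than 30 mm (angle between sealant's own z axis and vertical above 0.5 rad or distance of sealant from where it was at the start of the episode above 0.03 m).
It also fails if it takes over 109 s, if anything falls off the work surface, if the arm or the gripper's body presses on something with over 40 N, if the wrist force passes 120 N, or if a joint passes its speed limit or range.

## Robot

A 7-joint arm with a two-finger parallel gripper is mounted at the origin on the work surface. World frame = base frame: x ahead of the robot, y to its left, z up, the work surface at z = 0. Lengths are in m, angles in rad, forces in N, time in s.
With the tool pointing down it reaches from about 0.4 to 0.9 m from the base axis. Payload 5.6 kg.
Tool frame: the origin (TCP) lies midway between the tips of the shut fingers; the grasp point (between the pads) lies 19 mm behind it; y points along the fingers, z is the direction in which the jaws open and shut, and the axes are right-handed (so a half turn about y gives the same grasp; the last joint's range is limited). The gripper opens to 92 mm and grips with 3 to 60 N. Pads are 20 mm wide; open, the fingers measure 128 mm over their backs; the gripper's body (75 mm by 189 mm) begins 69 mm behind the grasp point.
Start: joints at [1.156, 0.468, -0.012, 1.603, 0.006, 1.071, -0.056], TCP at [0.236, -0.606, 0.215] pointing down, gripper open.
Joint ranges: [-2.53, 2.53], [-0.31, 2.02], [-1.57, 1.55], [0.28, 2.44], [-1.29, 4.43], [0.15, 1.84], [-2.92, 2.92]. Speed limits (rad/s): [2.57, 2.57, 3.14, 3.14, 3.14, 3.14, 3.14].

## Interface

Orientations are given as a 3x3 rotation matrix whose columns are the frame's x, y, z axes.
In Python, from station import env, effector, solver, viewer, workorder, search_frame, tip_of gives the robot as it stands. Calls block until the motion is done:
- env.reach(position, orientation): joint-space move of the TCP to a pose.
- env.movel(position, frame=None, rate=0.15): straight line of the TCP; frame=None keeps the orientation; rate is the mean speed in m/s.
- env.goto_joints(angles): joint-space move.
- effector.release() and effector.grasp(squeeze=None): open the fingers fully, or close them until they stop; squeeze is the grip in N (None keeps the last).
- env.pause(seconds).
- solver.inverse_kinematics(position, orientation): joint angles nearest the present ones, or None.
- env.sense(): the state.
- viewer.read_camera(name): name is "scene" or "top"; returns (picture, depth): 420x560x3 uint8, red, green, blue; 420x560 float32, m along the optical axis (not along the pixel's ray), 0 where there is no reading.
- viewer.camera_info(name): a dict with "intrinsics" (3x3 intrinsics, pixels), "eye" and "rotation" of the camera in the world. Camera axes: x right, y up, looking along -z (the intrinsics and any distortion apply to the point x, -y, -z); pixel columns grow to the right and rows downward; lengths in m; the calibration is good to about 2 mm. A picture is of the moment at which its call begins. camera_info takes no time and is no camera call.
A pose or a line that the arm cannot do raises env.PlanningError and nothing moves.
- workorder.finish_job(): hands the job in, once; it reports no verdict.
Trained networks look in the newest picture that a camera, given by its name, has taken for a name from the list of things; names that differ only in an ending like _2 or _b are one class to them, and where a whole thing is asked for, a point or a joint stands for the part that bears it (a point fixed in the world has none). Each returns a list of dicts, best first, with "score" (0 to 1); they miss things now and then, are a little off and sometimes report something else, mostly with a low value. They report only what shows in the picture. A call takes as long as a camera call. They do not tell look-alikes from the thing itself.
- search_frame(camera, name): "at" ([x, y, z] in m, in world coordinates, good to about 4 mm: the middle of the surface that is visible of it).
- tip_of(camera, name): "at" ([x, y, z] in m, in world coordinates, good to about 4 mm: a listed point, or the origin of a listed thing).
The state is a dict: "t": time; "joint_positions": joint angles; "joint_velocities": joint speeds; "tau": joint torques, N m; "ee_pos": TCP position; "tcp_rot": TCP orientation; "wrist_force": force on the tool from outside, world axes, zero at the start; "moment": the same for the moment, N m; "gripper_width": finger opening in m.
Only numpy, scipy, OpenCV 4.12 (cv2) and the standard library are available. Lean on these libraries where they do the work, as an engineer would, in place of code of your own. Each camera call takes 0.05 s, during which the arm holds its last target. There are 200 camera calls.

## Working session

There is one attempt and no reset: what is moved stays moved. The work goes in short steps, each a Python script; the robot and the scene stay as the last script left them, time stands still between calls to the robot, and variables do not carry over. Pictures are saved under pics/ and viewed, about 12 in all and at most 16, crops included, and the job is handed in when it is done.

```bash
mkdir -p pics; ls; python3 - <<'E'
from station import *
import cv2,numpy as np
for c in ("scene","top"):
    p,d=viewer.read_camera(c); cv2.imwrite(f"pics/{c}0.png",p[:,:,::-1]); np.save(f"{c}d.npy",d); np.save(f"{c}p.npy",p)
    i=viewer.camera_info(c); print(c,i)
    for n in ("filter","carrier","pinion","housing","rack","sealant","bin_filter"):
        print(n,[(np.round(r["at"],3).tolist(),round(r["score"],2)) for r in tip_of(c,n)])
s=env.sense(); print(s["t"],s["tcp_rot"],s["gripper_width"])
E
```

```text
pics
scene {'intrinsics': array([[526.23913575,   0.        , 279.81964463],
       [  0.        , 526.23913575, 208.87105607],
       [  0.        ,   0.        ,   1.        ]]), 'eye': array([ 0.98742694, -0.60197062,  0.60970365]), 'rotation': array([[ 0.81087339, -0.38982247,  0.43648916],
       [ 0.58500424,  0.51960321, -0.62272189],
       [ 0.01594982,  0.76029662,  0.64938021]])}
filter [([0.655, -0.115, 0.007], 0.69)]
carrier [([0.639, 0.137, 0.004], 0.82)]
pinion [([0.642, 0.052, 0.007], 0.93), ([0.768, 0.173, 0.002], 0.59)]
housing [([0.641, -0.034, 0.004], 0.64), ([0.642, 0.139, 0.007], 0.6), ([0.482, -0.241, -0.002], 0.54)]
rack [([0.464, -0.024, -0.004], 0.76)]
sealant [([0.484, -0.244, -0.001], 0.89)]
bin_filter [([0.653, -0.126, 0.006], 0.62)]
top {'intrinsics': array([[470.09876378,   0.        , 278.66776669],
       [  0.        , 470.09876378, 218.76870946],
       [  0.        ,   0.        ,   1.        ]]), 'eye': array([ 0.43090851, -0.05343713,  0.8730101 ]), 'rotation': array([[ 0.02534183,  0.98142624, -0.19015869],
       [-0.99951537,  0.02831493,  0.01293374],
       [ 0.01807785,  0.18973877,  0.98166817]])}
filter [([0.649, -0.122, 0.009], 0.89)]
carrier [([0.64, 0.134, 0.005], 0.75)]
pinion [([0.775, 0.168, -0.001], 0.72)]
housing [([0.647, -0.032, 0.006], 0.85), ([0.643, 0.053, 0.008], 0.34)]
rack [([0.462, -0.023, 0.001], 0.59)]
sealant []
bin_filter [([0.648, -0.122, 0.0], 0.79), ([0.462, -0.022, 0.001], 0.46)]
0.8 [[-9.31722702e-01 -3.70702630e-05  3.63170490e-01]
 [-3.63170486e-01 -8.53556766e-05 -9.31722701e-01]
 [ 6.55378684e-05 -9.99999996e-01  6.60649962e-05]] 0.09175845048846
```

View pics/scene0.png

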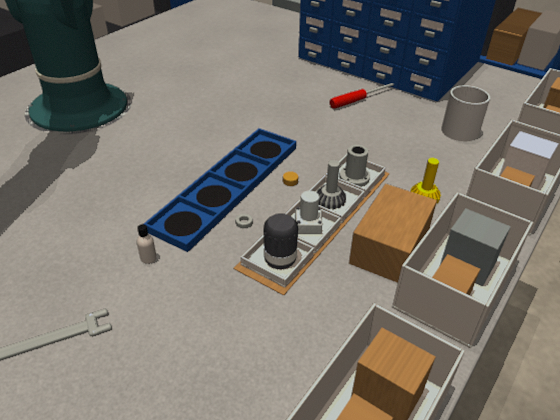

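View pics/top0.png

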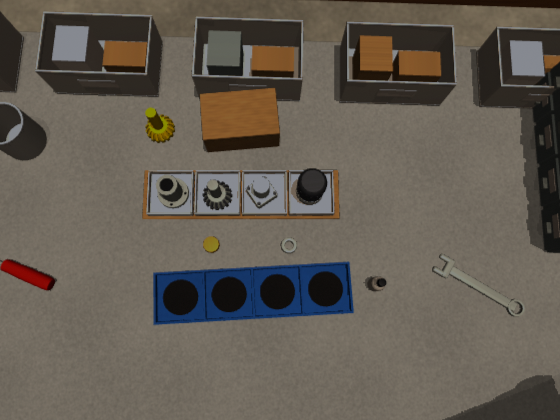

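The four parts stand in the bins, in top-picture order from left to right: carrier (172,190), pinion (216,193), housing (262,190), filter (312,185). The yellow look-alike pinion at (160,125) is outside the bins, so the steel one in the second bin is meant. The rack is nearer the robot, with pads at (181,297) to (325,289), and the bottle is at (379,284). A wooden block stands at (240,120). Next I'll measure precisely.

```bash
cat > meas.py <<'E'
import numpy as np,cv2
from scipy.optimize import least_squares
from station import viewer
def cloud(c,d):
    i=viewer.camera_info(c);K=i["intrinsics"];v,u=np.mgrid[:d.shape[0],:d.shape[1]]
    P=np.stack([(u-K[0,2])/K[0,0]*d,-(v-K[1,2])/K[1,1]*d,-d],-1)@i["rotation"].T+i["eye"]
    P[d<=0]=np.nan; return P
def toplane(c,uv,z):
    i=viewer.camera_info(c);K=i["intrinsics"]
    r=i["rotation"]@np.array([(uv[0]-K[0,2])/K[0,0],-(uv[1]-K[1,2])/K[1,1],-1]); e=i["eye"]
    return (e+r*(z-e[2])/r[2])[:2]
def axis(P,xy,R,z0,z1,win=.042):
    Q=P.reshape(-1,3); Q=Q[(np.abs(Q[:,:2]-xy)<win).all(1)&(Q[:,2]>z0)&(Q[:,2]<z1)][:,:2]
    if len(Q)<8: return None
    s=least_squares(lambda c:np.hypot(*(Q-c).T)-R,xy,loss="soft_l1",f_scale=.002)
    return s.x,len(Q),np.median(np.abs(s.fun))
def pads(c,p,z=.007):
    h=cv2.cvtColor(p,cv2.COLOR_RGB2HSV); blue=((h[...,0]>100)&(h[...,0]<130)&(h[...,1]>150)).astype(np.uint8)
    n,L,S,C=cv2.connectedComponentsWithStats(cv2.morphologyEx(blue,cv2.MORPH_CLOSE,np.ones((3,3))))
    out=[]
    dark=(p.max(2)<45).astype(np.uint8)
    n,L,S,C=cv2.connectedComponentsWithStats(dark)
    for k in range(1,n):
        if 400<S[k,4]<2500:
            w=toplane(c,C[k],z)
            if .38<w[0]<.55 and abs(w[1])<.25: out.append((*w,S[k,4]))
    return sorted(out,key=lambda o:-o[1])
E
cat > m1.py <<'E'
from meas import *
G={"carrier":(.64,.135,.019,.02,.06),"pinion":(.642,.052,.010,.035,.078),"housing":(.644,-.033,.015,.035,.06),"filter":(.651,-.12,.026,.03,.068)}
for c in ("scene","top"):
    p,d=np.load(c+"p.npy"),np.load(c+"d.npy"); P=cloud(c,d)
    for n,(x,y,R,a,b) in G.items(): print(c,n,axis(P,np.array([x,y]),R,a,b))
    print("pads",np.round(pads(c,p),4).tolist())
    Q=P.reshape(-1,3); 
    B=Q[(Q[:,0]>.69)&(Q[:,0]<.83)&(np.abs(Q[:,1])<.12)&(Q[:,2]>.02)]
    print("block",np.nanmin(B,0),np.nanmax(B,0))
    T=Q[(np.abs(Q[:,0]-.48)<.03)&(np.abs(Q[:,1]+.245)<.03)&(Q[:,2]>.02)]; print("bottle",T.mean(0),T.max(0))
    # bare table check
    W=Q[(np.abs(Q[:,0]-.55)<.01)&(np.abs(Q[:,1]-.1)<.05)]; print("table z",np.median(W[:,2]))
    for n,(x,y,R,a,b) in G.items():
        T=Q[(np.hypot(Q[:,0]-x,Q[:,1]-y)<.02)]; print(n,"top",np.nanpercentile(T[:,2],98))
E
python3 m1.py
```

```text
scene carrier (array([0.64077628, 0.13589785]), 451, np.float64(0.0009541479683551658))
scene pinion (array([0.63807587, 0.05291704]), 226, np.float64(0.0006329128969772384))
scene housing (array([ 0.64443509, -0.03002195]), 210, np.float64(0.000547352237428367))
scene filter (array([ 0.65122936, -0.12054133]), 594, np.float64(0.0005027469058474683))
pads [[0.4573, 0.0215, 457.0], [0.4647, -0.0665, 563.0], [0.472, -0.1541, 686.0]]
block [ 0.69000026 -0.11512744  0.02009458] [0.82995641 0.08813849 0.07376319]
bottle [ 0.48591435 -0.2464238   0.04521249] [ 0.49471665 -0.23082761  0.07200975]
table z 0.0011833709980677565
carrier top 0.0720646410761789
pinion top 0.08907068160539656
housing top 0.0737472416467422
filter top 0.08584160311357365
top carrier (array([0.64292055, 0.13446239]), 270, np.float64(0.0023978597824484884))
top pinion (array([0.64065318, 0.05246755]), 67, np.float64(0.00024060742061065427))
top housing (array([ 0.64733802, -0.03057199]), 57, np.float64(0.00017220222823674872))
top filter (array([ 0.65378962, -0.12080622]), 144, np.float64(0.0002635460248720956))
pads [[0.4493, 0.11, 968.0], [0.4567, 0.0223, 956.0], [0.464, -0.0653, 947.0], [0.4712, -0.1529, 940.0]]
block [ 0.69019911 -0.10821965  0.02005779] [0.8299732  0.0878963  0.07484289]
bottle [ 0.48110361 -0.23821877  0.05033803] [ 0.49451612 -0.22977891  0.0728246 ]
table z 0.00046225823435697144
carrier top 0.07226451655556425
pinion top 0.08974199428876975
housing top 0.07388746854707416
filter top 0.08668441797977657
```

```bash
cat > plan.py <<'E'
import numpy as np
from station import *
PART={"carrier":(.6418,.1353),"pinion":(.6394,.0527),"housing":(.6459,-.0303),"filter":(.6525,-.1207)}
PADS=np.array([(.4495,.1098),(.457,.0219),(.4644,-.0659),(.4716,-.1535)]) # left to right
BAY=dict(zip(PART,PADS[::-1]))
def R(th,s=1):
    z=s*np.array([np.cos(th),np.sin(th),0]);y=np.array([0,0,-1.]);return np.stack([np.cross(y,z),y,z],1)
YB,YR=.042,.083
E
python3 - <<'E'
from plan import *
from meas import toplane
for uv in ((203,151),(279,145)): print("block front top edge",toplane("top",uv,.074),"as table",toplane("top",uv,0))
for s in (1,-1):
    for n in PART:
        for xy,th in ((PART[n],YB),(BAY[n],YR)):
            for z in (.035,.175):
                q=solver.inverse_kinematics(np.array([*xy,z]),R(th,s)); print(s,n,z,None if q is None else np.round(q,2))
E
```

```text
block front top edge [0.70432805 0.07346579] as table [0.72965069 0.08521885]
block front top edge [ 0.71981666 -0.06115702] as table [ 0.74657378 -0.061872  ]
1 carrier 0.035 [ 0.12  0.77 -0.55  1.67  0.51  0.85 -0.6 ]
1 carrier 0.175 [ 0.21  0.63 -0.69  1.59  0.44  1.08 -0.55]
1 carrier 0.035 [ 0.62  0.54 -0.45  2.07  0.4   0.61 -0.03]
1 carrier 0.175 [ 0.69  0.31 -0.52  1.98  0.2   0.89  0.15]
1 pinion 0.035 [ 0.25  0.75 -0.55  1.71  0.51  0.83 -0.48]
1 pinion 0.175 [ 0.35  0.6  -0.69  1.63  0.42  1.07 -0.42]
1 pinion 0.035 [ 0.47  0.52 -0.48  2.13  0.42  0.59 -0.23]
1 pinion 0.175 [ 0.58  0.28 -0.59  2.04  0.2   0.88 -0.03]
1 housing 0.035 [ 0.39  0.77 -0.57  1.69  0.53  0.84 -0.36]
1 housing 0.175 [ 0.44  0.6  -0.64  1.61  0.4   1.06 -0.27]
1 housing 0.035 [ 0.33  0.52 -0.54  2.15  0.47  0.59 -0.47]
1 housing 0.175 [ 0.51  0.28 -0.72  2.06  0.24  0.88 -0.26]
1 filter 0.035 [ 0.48  0.77 -0.5   1.65  0.46  0.84 -0.17]
1 filter 0.175 [ 0.52  0.6  -0.56  1.57  0.35  1.07 -0.09]
1 filter 0.035 [ 0.24  0.56 -0.66  2.14  0.58  0.63 -0.75]
1 filter 0.175 [ 0.56  0.4  -1.03  2.04  0.43  
[... 279 characters left out ...]
 1.19  1.33  1.79 -1.23  1.27 -2.33]
-1 pinion 0.175 [ 0.65  0.95 -1.33  1.61  0.94  1.35  2.37]
-1 pinion 0.035 [-0.    0.46  0.09  2.16 -0.08  0.53 -2.92]
-1 pinion 0.175 [-0.99  0.52  1.37  2.12 -0.62  1.   -2.34]
-1 housing 0.035 [-0.79  1.19  1.33  1.77 -1.23  1.27 -2.21]
-1 housing 0.175 [-0.8   0.91  1.34  1.7  -0.92  1.31 -2.37]
-1 housing 0.035 [ 0.86  1.02 -1.33  2.13  1.18  1.11  2.12]
-1 housing 0.175 [-1.2   0.48  1.38  2.15 -0.58  0.98 -2.55]
-1 filter 0.035 [-0.02  0.7   0.21  1.69 -0.19  0.77 -2.81]
-1 filter 0.175 [ 0.05  0.53  0.12  1.61 -0.07  1.01 -2.91]
-1 filter 0.035 [ 0.66  1.02 -1.33  2.12  1.18  1.11  1.93]
-1 filter 0.175 [ 0.72  0.57 -1.3   2.03  0.65  1.05  2.33]
```

```bash
python3 - <<'E'
from meas import *
for c in ("scene","top"):
    Q=cloud(c,np.load(c+"d.npy")).reshape(-1,3)
    for y in (.1,.08,.05,.02,-.01,-.03,-.05,-.07):
        B=Q[(Q[:,0]>.675)&(Q[:,0]<.85)&(abs(Q[:,1]-y)<.01)&(Q[:,2]>.032)&(Q[:,2]<.09)]
        if len(B): print(c,y,len(B),np.round(np.percentile(B[:,0],[0,1,5]),3),B[:,2].max().round(3))
E
```

```text
scene 0.1 177 [0.838 0.84  0.842] 0.09
scene 0.08 349 [0.727 0.729 0.74 ] 0.09
scene 0.05 576 [0.728 0.731 0.735] 0.09
scene 0.02 591 [0.732 0.735 0.739] 0.09
scene -0.01 630 [0.736 0.738 0.743] 0.09
scene -0.03 663 [0.738 0.74  0.745] 0.09
scene -0.05 1439 [0.741 0.743 0.751] 0.09
scene -0.07 190 [0.743 0.743 0.744] 0.09
top 0.1 89 [0.839 0.839 0.839] 0.09
top 0.08 517 [0.727 0.728 0.729] 0.09
top 0.05 765 [0.729 0.73  0.731] 0.09
top 0.02 738 [0.733 0.734 0.735] 0.09
top -0.01 728 [0.736 0.737 0.738] 0.09
top -0.03 703 [0.739 0.739 0.74 ] 0.09
top -0.05 619 [0.741 0.742 0.743] 0.09
top -0.07 174 [0.744 0.745 0.749] 0.09
```

The block's front face is at least 25 mm beyond the finger backs, and its top (0.075) is below the gripper body. I'll start with the carrier.

```bash
cat > run.py <<'E'
from plan import *
def line(xy,z,th,rate=.2): env.movel(np.array([*xy,z]),R(th),rate=rate)
def pick(n):
    xy=PART[n]; effector.release()
    env.reach(np.array([*xy,.175]),R(YB)); line(xy,.036,YB,.15)
    effector.grasp(35); w=env.sense()["gripper_width"]
    line(xy,.175,YB,.12); s=env.sense(); print(n,"w grasp",round(w,4),"after lift",round(s["gripper_width"],4),"F",s["wrist_force"].round(1),"t",s["t"])
def place(n):
    xy=BAY[n]; line(xy,.175,YR,.15); line(xy,.045,YR,.12); env.pause(.2)
    f0=env.sense()["wrist_force"][2]
    for z in np.arange(.0425,.0335,-.001):
        line(xy,z,YR,.02); f=env.sense()["wrist_force"][2]
        if f-f0>2.5: break
    print("set at",round(z,4),"dF",round(f-f0,2),"ee",env.sense()["ee_pos"].round(4))
    effector.release(); env.pause(.2); line(xy,.175,YR,.15); print("t",env.sense()["t"])
E
python3 - <<'E'
from run import *
pick("carrier")
from station import viewer
import cv2
p,_=viewer.read_camera("scene"); cv2.imwrite("pics/lift.png",p[:,:,::-1])
E
```

```text
carrier w grasp 0.0375 after lift 0.0375 F [-0.4 -1.2 -4.6] t 7.2333
```

View pics/lift.png

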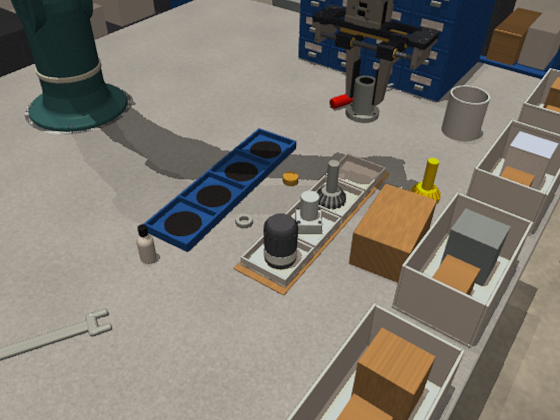

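The carrier hangs upright in the jaws at about (362,100), the width is 37.5 mm as expected, and the others are undisturbed. Next I'll place it and check its position.

```bash
cat > chk.py <<'E'
from meas import *
from plan import BAY
H={"carrier":(.019,.02,.06),"pinion":(.010,.035,.078),"housing":(.015,.035,.06),"filter":(.026,.03,.068)}
def check(names,tag):
    for c in ("scene","top"):
        p,d=viewer.read_camera(c); P=cloud(c,d); cv2.imwrite(f"pics/{c}_{tag}.png",p[:,:,::-1])
        for n in names:
            r=axis(P,np.array(BAY[n]),*H[n]); Q=P.reshape(-1,3)
            if r is None: print(c,n,None); continue
            T=Q[np.hypot(*(Q[:,:2]-r[0]).T)<.02]
            print(c,n,"err mm",((r[0]-BAY[n])*1e3).round(1),r[1],"res",r[2].round(4),"top",np.nanpercentile(T[:,2],98).round(4))
E
python3 - <<'E'
from run import *
place("carrier")
from chk import *
check(["carrier"],"c1")
E
```

```text
set at 0.0355 dF 7.79 ee [ 0.4718 -0.1535  0.036 ]
t 15.3167
scene carrier err mm [-1.9  0.6] 430 res 0.0006 top 0.3373
top carrier err mm [0.5 0.3] 53 res 0.0003 top 0.5695
```

```bash
python3 - <<'E'
from run import *
pick("pinion"); place("pinion")
from chk import *
env.reach(np.array([.62,-.03,.2]),R(YB))
check(["carrier","pinion"],"c2")
E
```

```text
pinion w grasp 0.0198 after lift 0.0195 F [ 0.1  0.  -3.7] t 20.1333
set at 0.0355 dF 7.38 ee [ 0.4646 -0.0659  0.0359]
t 27.5667
scene carrier err mm [-1.9  0.7] 433 res 0.0006 top 0.0718
scene pinion err mm [-2.2 -0.2] 226 res 0.0007 top 0.089
top carrier None
top pinion None
```

View pics/scene_c2.png

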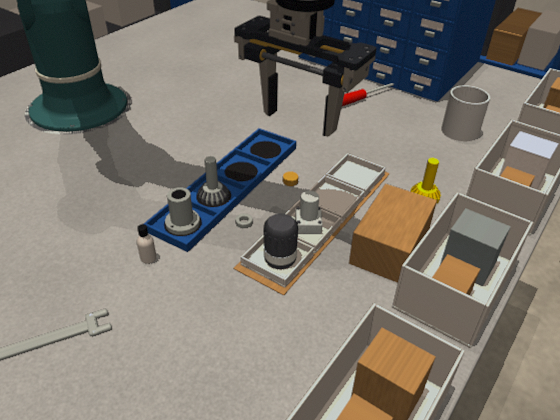

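The carrier at (180,210) and the pinion at (211,185) stand upright in the two right bays, and the bottle at (147,245) is standing. Housing and filter are next.

```bash
python3 - <<'E'
from run import *
for n in ("housing","filter"): pick(n); place(n)
env.reach(np.array([.3,-.5,.3]),R(-.6))
from chk import *
check(list(H),"c3")
for c in ("scene","top"):
    Q=cloud(c,viewer.read_camera(c)[1]).reshape(-1,3)
    T=Q[(np.abs(Q[:,0]-.48)<.03)&(np.abs(Q[:,1]+.245)<.03)&(Q[:,2]>.02)]; print("bottle",T.mean(0),T.max(0))
print(env.sense()["t"])
E
```

```text
housing w grasp 0.0297 after lift 0.0294 F [ 0.4  0.6 -2.3] t 32.1917
set at 0.0355 dF 7.48 ee [0.4572 0.0219 0.0359]
t 39.4
filter w grasp 0.0514 after lift 0.0513 F [ 0.3  0.1 -2.7] t 43.65
set at 0.0355 dF 8.25 ee [0.4496 0.1098 0.0361]
t 51.3333
scene carrier err mm [-2.   0.6] 426 res 0.0006 top 0.0719
scene pinion err mm [-1.9 -0.1] 226 res 0.0007 top 0.0891
scene housing err mm [-2.1 -0.2] 174 res 0.0007 top 0.074
scene filter err mm [-2.3  0.1] 435 res 0.0008 top 0.0868
top carrier err mm [0.4 0.2] 62 res 0.0003 top 0.0729
top pinion None
top housing err mm [ 1.  -0.2] 17 res 0.0003 top 0.0744
top filter err mm [ 0.4 -0. ] 110 res 0.0003 top 0.0866
bottle [ 0.48597798 -0.24653893  0.04519643] [ 0.49530227 -0.2316203   0.07221463]
bottle [ 0.48114355 -0.23816228  0.05072027] [ 0.49451822 -0.22928366  0.0732053 ]
53.8167
```

View pics/scene_c3.png

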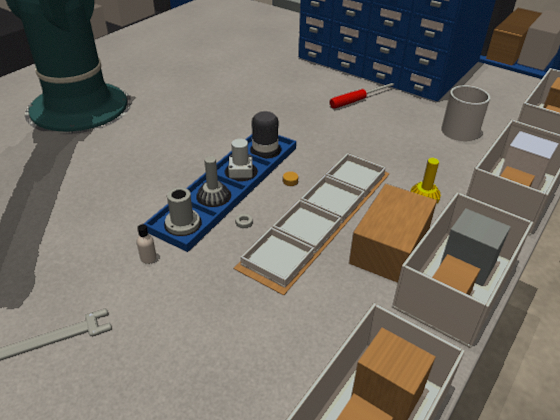

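View pics/top_c3.png

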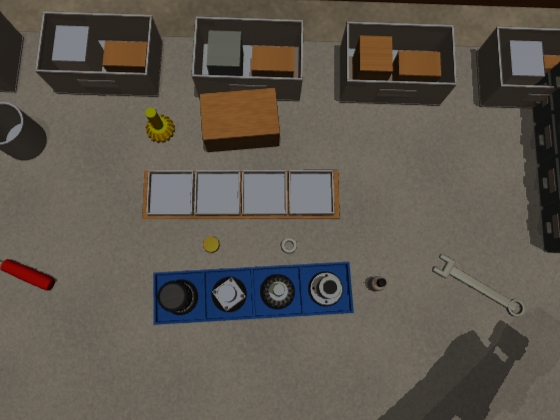

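All four parts are upright and centred, in the order filter, housing, pinion, carrier from the left (top picture 178,296; 229,294; 278,291; 326,288). The bottle at (379,284) has not moved and the arm is clear.

```bash
python3 -c "
from station import *
workorder.finish_job()"
```

```text
the job is handed in; nothing more can be done
```

All four parts are in the rack in reverse order and the job is handed in; it took about 54 s of the 109 s allowed. From the left, the bays now hold the filter, housing, pinion and carrier. I gripped each part with the jaws opening across the row and lowered it until the wrist felt the bay floor before releasing it.

- **Placing:** the last measurements put every part within about 2.5 mm of its bay centre (the limit is 12 mm). They all stand upright, with top heights as expected for parts resting on the bay floor.
- **Disagreement between cameras:** the scene camera read x about 2–3 mm lower than the top camera, which is about its stated calibration error.
- **Missing check:** the top camera had too few points on the thin pinion shaft to measure it. Its position rests on the scene camera measurement and on the pictures.
- **Bystanders:** the sealant bottle is standing where it was to within about 1 mm, and the yellow look-alike pinion was not touched. The arm was parked clear of everything before hand-in.

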